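Square a lacquer box up in the banding jig

TASK

Set the black lacquer box with the red bands up in the wooden jig for its next coat: push it along the bench until its long side is flush against the long rail, and then push the sliding aluminium stop along the rail until it closes up on the box, so that the box sits fully home in the corner, touching the rail, the fixed end stop and the sliding stop. Only push with the fingers: do not lift or tip the box, and leave everything else on the bench where it is.

Things in the scene. Friction and masses are not known exactly. Their poses are not given: they have to be found in the camera images.
- lacquer_box: Closed solid box, glossy black, red band near bottom and top, thin red outline on its lid. 60 (its x) by 100 (its y) by 45 mm high, 0.25 to 0.47 kg, loose. Origin: centre of its underside, z up. It starts on the robot's side of the rail, facing the opening between the two stops, its origin 95 to 125 mm from the rail's face, turned up to 0.35 rad relative to the jig.
- jig: L-shaped plywood jig fixed to the bench, 35 mm high, turned by up to 0.2 rad. Origin: the inner corner at bench level. x points away from the robot into the long rail, y along the rail (to the robot's left) into the fixed end stop. The end stop's face is the plane y = 0, from x = -65 mm to 0; the stop is 30 mm thick behind it.
- rail_face (a point): Middle of the length of the long rail's face (the plane x = 0 of the jig, looking to the robot), 17 mm above the bench. The face runs from y = -340 mm to 0 in the jig's frame; the rail is 30 mm thick behind it.
- home (a point): Where the origin of the box lies when it is home in the corner, at bench level: x = -30 mm, y = -50 mm in the jig's frame. The box's x axis is then parallel to the jig's x, either way round.
- slide_stop (a joint): Sliding stop: position along the rail in m, growing towards the fixed end stop (+y of the jig). 0 is fully open (its face 220 mm from the fixed end stop), it starts between 0 and 0.04, closes on a box that is home at 0.120, and can go to 0.130. About 1.5 N moves it; it stays where it is left.
- slide_face (a point): Centre of the sliding stop's face that meets the box, 20 mm above the bench, 28 mm in front of the rail's face. The stop is an aluminium block 28 mm thick (from this face back, away from the fixed end stop; its back is where one pushes), reaching 57 mm from the rail to the robot, 36 mm high; over the rail a flat tongue carries an 18 mm orange knob, top at 58 mm.
- cup_white: White finished cup with red bands and gold top, 63 mm across, 71 mm high, loose, to be left alone. Origin: centre of its underside.
- cup_black: The same cup in black, to be left alone. Origin: centre of its underside.
- jar: Amber lacquer jar with black cap, 60 mm across, 70 mm high, loose, to be left alone. Origin: centre of its underside.
- tape: Yellow ring of masking tape lying flat, 90 mm across, 24 mm high, loose, to be left alone. Origin: centre of its underside.
- brush: Brush lying on the bench, 190 mm long along its x, loose, to be left alone.
- rubbing_block: Cork rubbing block, 70 by 40 by 25 mm, loose, to be left alone. Origin: centre of its underside.
Things that resemble listed ones, but are neither listed nor needed, are in the scene too. Leave any pink, purple or turquoise look-alike of the lacquer_box alone.

How it is judged:
By the outcome, as a careful person would: the job done as asked, in the order asked, and still so for the second after the job is handed in, with the robot touching nothing.
It also fails if it takes over 40 s, if anything falls off the work surface, if the arm or the gripper's body presses on something with over 40 N, if the wrist force passes 120 N, or if a joint passes its speed limit or range.

ROBOT

A 6-joint arm with a two-finger parallel gripper is mounted at the origin on the work surface. World frame = base frame: x ahead of the robot, y to its left, z up, the work surface at z = 0. Lengths are in m, angles in rad, forces in N, time in s.
With the tool pointing down it reaches from about 0.3 to 0.875 m from the base axis. Payload 6.4 kg.
Tool frame: the origin (TCP) lies midway between the tips of the shut fingers; the grasp point (between the pads) lies 19 mm behind it; z points along the fingers, y is the line along which they close (so a half turn about z gives the same grasp; the last joint's range is limited). The gripper opens to 85 mm and grips with 20 to 120 N. Pads are 22 mm wide; open, the fingers measure 114 mm over their backs; the gripper's body (76 mm by 85 mm) begins 54 mm behind the grasp point. The pads swing forward as they close: fully open they stand 13 mm farther back than shut.
Start: joints at [1.027, 0.181, 1.607, -0, 1.354, -0.206], TCP at [0.191, 0.543, 0.231] pointing down, gripper open.
Joint ranges: [-2.99, 2.99], [-0.89, 2.07], [0.3, 2.58], [-1.14, 4.28], [0, 2.63], [-3.12, 3.12]. Speed limits (rad/s): [2.57, 2.57, 3.01, 3.14, 3.14, 3.14].

INTERFACE

Orientations are given as a rotation vector (axis times angle).
In Python, from bench import * gives the robot as it stands.
- The arm moves only by the shell command python3 -m handwheel 'ROWS' [FORCE]. ROWS is JSON, a list of rows, each an object with "fingers": the finger opening in m, from 0 to 0.0854; "translation": the shift along the world's x, y, z in m, a list of three; "yaw": the turn about the world's z in rad. A call has 1 to 10 rows; each row is the pose to reach, as a shift and turn from the pose commanded when the call began; what a row does not reach only later rows make up. A row lasts 1/8 s, in which the tool goes at most 62.5 mm and 10.7 degrees, less where a joint would pass 70% of its speed; a pose out of reach is approached as far as the arm can. A call with a gripper value outside its range is refused whole. The fingers move at their own pace and stop on an object; FORCE is the grip in N (left out, the last holds). Time passes only in rows, so rows that repeat a pose let the fingers close. It gives the time, the measured TCP pose, the force, the opening and the grip force at its end, in the units of the state.
- sense(): the state, without advancing time (a new reading comes with each control period).
- grab_frame(name): name is "scene" or "top"; returns a dict with "frame" (480x640x3 uint8, red, green, blue), "camera_matrix" (3x3 intrinsics, pixels), "k1" (the pictures are not rectified: a ray, as slopes to the right and down, at radius r is drawn at 1 + k1 r^2 times it, then the intrinsics apply), "R" (3x3) and "t" (3): a world point X has camera coordinates R X + t. Camera axes: x right, y down, z forward; pixel columns grow to the right and rows downward; lengths in m; the calibration is good to about 2 mm. A picture is of the moment at which its call begins. There is no depth.
- sign_off(): hands the job in; it is judged then, once.
The state is a dict: "time_s": time; "qpos": joint angles; "qvel": joint speeds; "effort": joint torques, N m; "position": TCP position; "eef_rot": TCP orientation; "contact_force": force on the tool from outside, world axes, zero at the start; "ft_torque": the same for the moment, N m; "grip_width": opening from 0.0 (shut) to 1.0 (fully open); "gripper_force": force on a finger pad.
Only numpy, scipy, OpenCV 4.12 (cv2) and the standard library are available. Lean on these libraries where they do the work, as an engineer would, in place of code of your own. Each camera call takes 0.05 s, during which the arm holds its last target. There are 200 camera calls.

## Working session

There is one attempt and no reset: what is moved stays moved. The work goes in short steps, Python scripts to look and compute and a shell command to move; the robot and the scene stay as the last step left them, time stands still between calls to the robot, and variables do not carry over. Pictures are saved under pics/ and viewed, at most 10 in all, crops included, and the job is handed in when it is done.

```bash
mkdir -p pics; ls
cat > h.py <<'E'
from bench import *
import numpy as np, cv2
def snap(n,f=None):
    g=grab_frame(n)
    np.savez(f'pics/{f or n}.npz',**{k:np.array(v) for k,v in g.items()})
    if f: cv2.imwrite(f'pics/{f}.png',g['frame'][:,:,::-1])
    return g
def ray(g,uv,z):
    K,k=np.array(g['camera_matrix']),float(g['k1']);R,t=np.array(g['R']),np.array(g['t'])
    uv=np.array(uv,float).reshape(-1,1,2)
    p=cv2.undistortPoints(uv,K,np.array([k,0,0,0,0.]))[:,0]
    d=np.c_[p,np.ones(len(p))]@R; c=-R.T@t
    return c+d*((np.array(z)-c[2])/d[:,2])[:,None]
E
python3 - <<'E'
from h import *
for n in('scene','top'):
    g=snap(n,n+'0'); print(n,g['k1'],-np.array(g['R']).T@g['t'])
s=sense();print(s['time_s'],s['position'],s['eef_rot'])
E
```

```text
pics
scene -0.0576444166245935 [ 1.07934087 -0.71686873  0.91232677]
top -0.0622186913091763 [0.32443211 0.00530332 1.03480105]
0.1 [0.19026921 0.54207469 0.23046298] [-5.27963235e-01 -3.09630080e+00  2.32845186e-03]
```

View pics/top0.png

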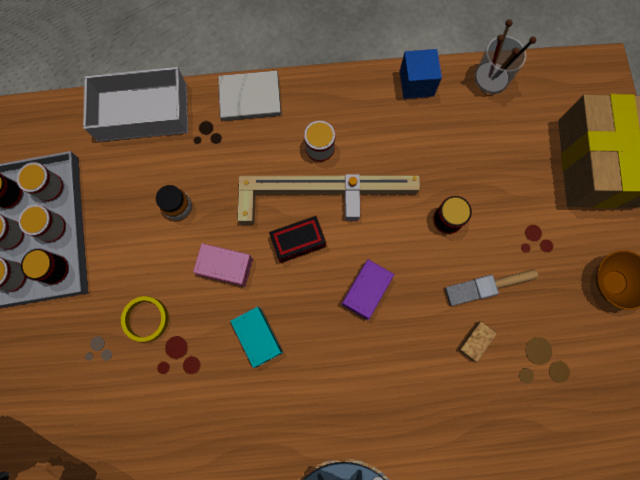

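View pics/scene0.png

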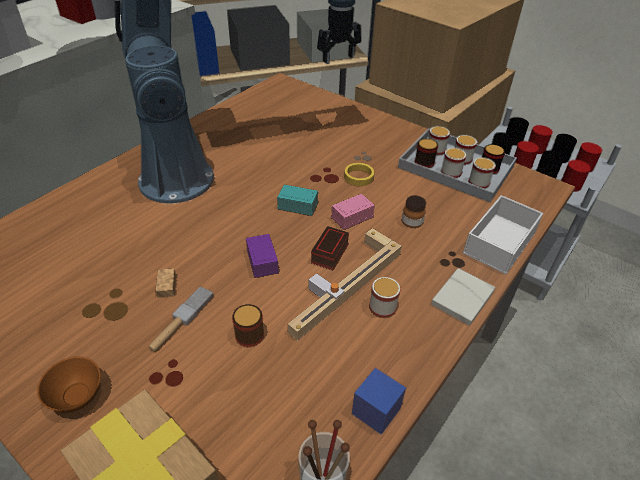

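The top view shows the jig rail from about (240,183) to (418,184), with the end stop on the left at (246,205). The sliding stop is at (352,197), the black box at (298,240), and the pink, purple and teal look-alikes at (222,265), (368,290) and (256,337). The scene view matches, with the box at (330,246). Next I measure the parts.

Run:
```python
import cv2
a=cv2.imread('pics/top0.png')[165:310,215:435]
cv2.imwrite('pics/c1.png',cv2.resize(a,None,fx=3.6,fy=3.6,interpolation=cv2.INTER_CUBIC))
h=cv2.cvtColor(a,cv2.COLOR_BGR2HSV)
for n,(u,v) in dict(rail=(300,190),stop=(246,200),al=(352,208),red=(290,252),bench=(320,260),lid=(298,238),side=(290,256)).items(): print(n,h[v-165,u-215],a[v-165,u-215])
```

```text
rail [ 18 108  59] [34 49 59]
stop [ 27  74 161] [114 157 161]
al [150   5 159] [159 156 159]
red [165  70  29] [25 21 29]
bench [ 14 179 134] [ 40  83 134]
lid [150  12  21] [21 20 21]
side [  0 255  36] [ 0  0 36]
```

View pics/c1.png

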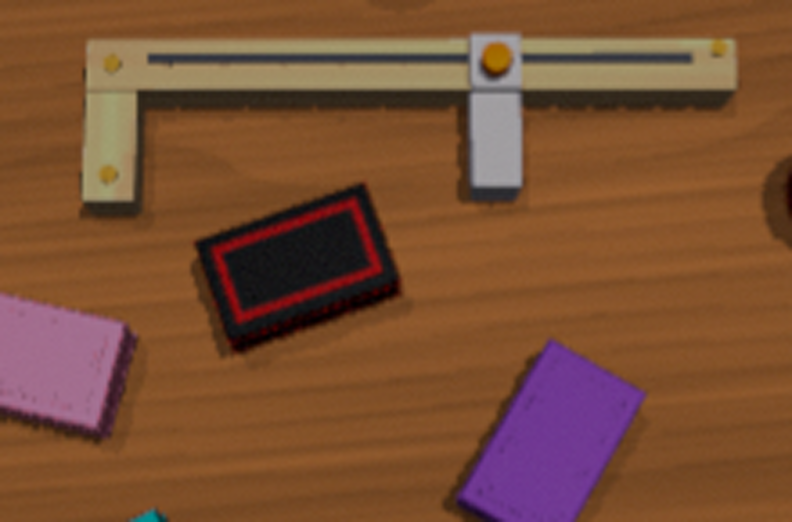

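The crop shows the box lid at about (298,237), turned roughly 20° to the rail. The stop face is at crop x≈471 and the end-stop face at crop x≈137. I'll fit these by mask.

```bash
cat > m.py <<'E'
from h import *
np.set_printoptions(precision=4,suppress=True)
def measure(g, verbose=True):
    f=np.array(g['frame']); hsv=cv2.cvtColor(f,cv2.COLOR_RGB2HSV).astype(int)
    H,S,V=hsv[...,0],hsv[...,1],hsv[...,2]
    roi=np.zeros(H.shape,bool); roi[165:310,215:435]=1
    o={}
    # rail near top edge: last bright plywood row in each column
    ply=roi&(V>110)&(S<140)&(H>12)&(H<35)
    pts=[]
    for u in list(range(262,335))+list(range(372,414)):
        r=np.where(ply[170:215,u])[0]
        if len(r)>5: pts.append((u,170+r.max()+.5))
    e=ray(g,pts,.035); 
    for _ in range(3):
        vx,vy,x0,y0=cv2.fitLine(e[:,:2].astype(np.float32),cv2.DIST_HUBER,0,.01,.01).ravel()
    d=np.array([vx,vy]); d*=np.sign(d[1]); o['d']=d
    n=np.array([d[1],-d[0]]) # into rail (x+)
    res=(e[:,:2]-[x0,y0])@n
    # end stop face: last plywood column in rows
    ep=[]
    for v in range(197,216):
        c=np.where(ply[v,225:262])[0]
        if len(c)>5: ep.append((225+c.max()+.5,v))
    ef=ray(g,ep,.035)[:,:2]
    s0=np.median(ef@d); a0=np.array([x0,y0])@n
    O=n*a0+d*s0; o['O']=O; o['n']=n
    J=lambda P:np.c_[(P[:,:2]-O)@n,(P[:,:2]-O)@d]
    o['yaw']=np.arctan2(n[1],n[0])
    # slider: grey front part
    al=roi&(V>110)&(S<35); al=al.astype(np.uint8)
    k,l,st,_=cv2.connectedComponentsWithStats(al)
    i=1+np.argmax(st[1:,4]); m=l==i; sp=[];bp=[]
    for v in range(192,216):
        c=np.where(m[v])[0]
        if len(c)>8: sp.append((c.min()-.5,v)); bp.append((c.max()+.5,v))
    F=J(ray(g,sp,.036)); B=J(ray(g,bp,.036)); o['slide_y']=np.median(F[:,1]); o['slide_back']=np.median(B[:,1])
    # box: red outline on the lid
    red=roi&(V>70)&(S>150)&((H<6)|(H>172))
    red=cv2.morphologyEx(red.astype(np.uint8),cv2.MORPH_CLOSE,np.ones((3,3)))
    k,l,st,_=cv2.connectedComponentsWithStats(red,connectivity=8)
    i=1+np.argmax(st[1:,2]*st[1:,3]); q=np.argwhere(l==i)[:,::-1]
    P=J(ray(g,q,.045)); r=cv2.minAreaRect((P*1000).astype(np.float32))
    o['box_rect']=r
    c=np.array(r[0])/1000; o['box_w']=O+n*c[0]+d*c[1]; o['corners_mm']=cv2.boxPoints(r)
    if verbose:
        for k,v in o.items(): print(k,v)
        print('railres',np.abs(res).max(),'stop x range',J(ray(g,ep,.035))[:,0].min(), 'npts',len(pts),len(ep),len(sp))
    return o
if __name__=='__main__':
    import sys
    measure(snap('top'))
E
python3 m.py
```

```text
d [0.0923 0.9957]
O [0.6551 0.1253]
n [ 0.9957 -0.0923]
yaw -0.092445806
slide_y -0.1886713212493466
slide_back -0.21693138169176918
box_rect ((-100.6581039428711, -91.59870910644531), (45.8917121887207, 85.72557067871094), 19.8402042388916)
box_w [0.5464 0.0434]
corners_mm [[-136.7895  -59.0679]
 [-107.6944 -139.7051]
 [ -64.5267 -124.1295]
 [ -93.6218  -43.4924]]
railres 0.0001103045039509151 stop x range -0.05360360528395889 npts 115 19 24
```

```bash
python3 -m handwheel '[{"fingers":0.05,"translation":[0.05,-0.06,0],"yaw":0.1},{"fingers":0.05,"translation":[0.08,-0.11,0],"yaw":0.2},{"fingers":0.05,"translation":[0.11,-0.16,0],"yaw":0.3},{"fingers":0.05,"translation":[0.14,-0.215,0],"yaw":0.4},{"fingers":0.05,"translation":[0.17,-0.27,0],"yaw":0.5},{"fingers":0.05,"translation":[0.2,-0.325,0],"yaw":0.592},{"fingers":0.05,"translation":[0.23,-0.38,0],"yaw":0.592},{"fingers":0.05,"translation":[0.26,-0.435,0],"yaw":0.592},{"fingers":0.05,"translation":[0.285,-0.485,0],"yaw":0.592},{"fingers":0.05,"translation":[0.297,-0.514,0],"yaw":0.592}]' 40
```

```text
time_s: 1.4
position: [0.4884, 0.0256, 0.2311]
eef_rot: [0.394, -3.117, 0.001]
contact_force: [-1.0, 0.5, -0.1]
grip_width: 0.59
gripper_force: 0.0
```

```bash
python3 -m handwheel '[{"fingers":0.05,"translation":[0,0,-0.05],"yaw":0},{"fingers":0.05,"translation":[0,0,-0.1],"yaw":0},{"fingers":0.05,"translation":[0,0,-0.15],"yaw":0},{"fingers":0.05,"translation":[0,0,-0.19],"yaw":0},{"fingers":0.05,"translation":[0,0,-0.21],"yaw":0},{"fingers":0.05,"translation":[0,0,-0.217],"yaw":0},{"fingers":0.05,"translation":[0,0,-0.217],"yaw":0}]'; python3 -c "
from h import *
g=snap('top','t1');f=g['frame'][165:345,205:445,::-1]
cv2.imwrite('pics/c2.png',cv2.resize(f,None,fx=3,fy=3))"
```

```text
time_s: 2.28
position: [0.4876, 0.0285, 0.0143]
eef_rot: [0.398, -3.116, -0.0]
contact_force: [0.5, 0.7, -0.1]
grip_width: 0.588
gripper_force: 0.0
```

View pics/c2.png

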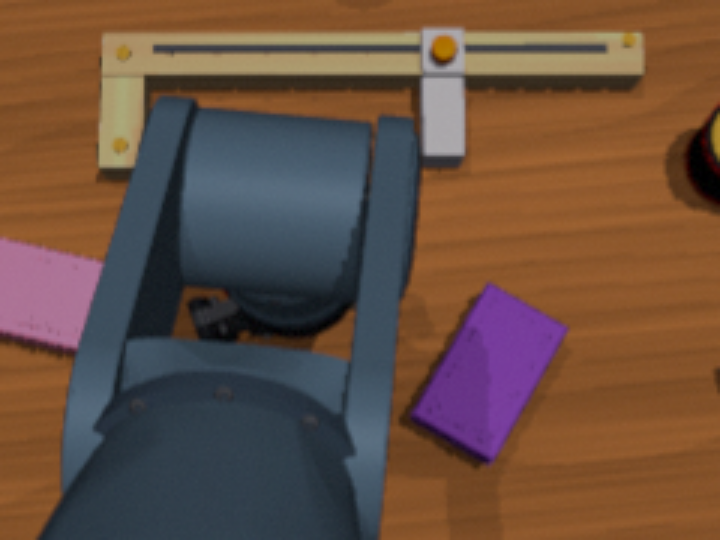

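The arm hides the box from above, so force readings guide the push. First a straight push along the box's normal, about 20 mm free travel and 20 mm of pushing.

```bash
python3 -m handwheel '[{"fingers":0.05,"translation":[0.007,0.0018,0],"yaw":0},{"fingers":0.05,"translation":[0.013,0.0034,0],"yaw":0},{"fingers":0.05,"translation":[0.018,0.0047,0],"yaw":0},{"fingers":0.05,"translation":[0.022,0.0057,0],"yaw":0},{"fingers":0.05,"translation":[0.026,0.0067,0],"yaw":0},{"fingers":0.05,"translation":[0.030,0.0078,0],"yaw":0},{"fingers":0.05,"translation":[0.034,0.0088,0],"yaw":0},{"fingers":0.05,"translation":[0.0387,0.01,0],"yaw":0}]'
python3 - <<'E'
import sys
from h import *
g=snap('scene','s1');f=g['frame'][150:350,220:460,::-1]
cv2.imwrite('pics/c3.png',cv2.resize(f,None,fx=3,fy=3))
# arc shifts: box centre from C0 rotating th .346->0, final jig x -30
n=np.array([.9957,-.0923]);d=np.array([.0923,.9957]);th0=.346
C=np.array([-100.7+20*np.cos(th0),-91.6+20*np.sin(th0)])
R=( -30-C[0])/np.sin(th0)
N=lambda t:np.array([np.cos(t),np.sin(t)])
T0=C-41*N(th0)
for i in range(1,11):
    t=th0*(1-i/10)
    c=C+R*np.array([np.sin(th0)-np.sin(t),-(np.cos(th0)-np.cos(t))])
    T=c-41*N(t)-T0
    print(i,np.round(T[0]*n+T[1]*d,1),round(t-th0,3),c.round(1))
print(R)
E
```

```text
time_s: 3.32
position: [0.525, 0.0386, 0.014]
eef_rot: [0.398, -3.113, -0.001]
contact_force: [-6.2, -1.5, 4.1]
grip_width: 0.589
gripper_force: 3.0
1 [4.8 2.6] -0.035 [-76.9 -83.1]
2 [9.7 5.1] -0.069 [-71.8 -81.6]
3 [14.7  7.3] -0.104 [-66.7 -80.2]
4 [19.8  9.5] -0.138 [-61.5 -79. ]
5 [24.9 11.4] -0.173 [-56.3 -78. ]
6 [30.1 13.1] -0.208 [-51.1 -77.2]
7 [35.3 14.7] -0.242 [-45.9 -76.6]
8 [40.6 16.1] -0.277 [-40.6 -76.1]
9 [46.  17.3] -0.311 [-35.3 -75.8]
10 [51.4 18.3] -0.346 [-30.  -75.8]
152.99178511549692
```

View pics/c3.png

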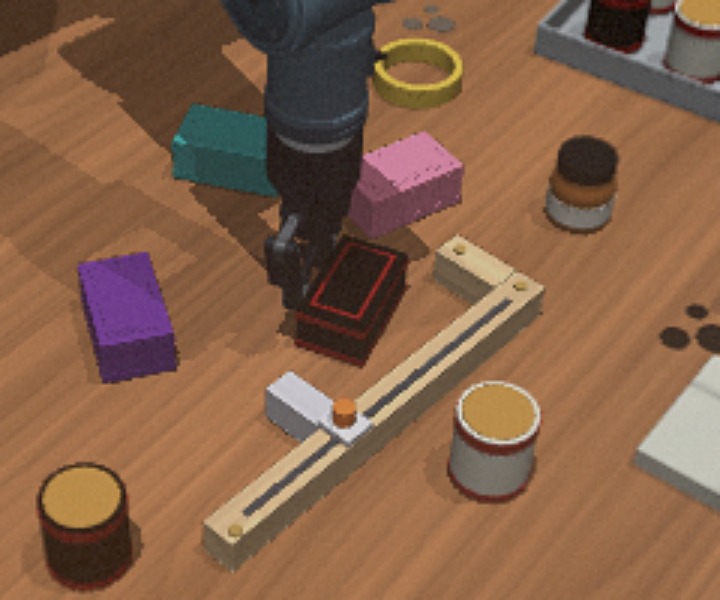

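The scene crop shows the fingers against the box's near face (crop (290,270)). The box is moving squarely toward the gap, clear of the stop and the end stop. Now the arc to square it with the rail.

```bash
python3 -m handwheel '[{"fingers":0.05,"translation":[0.0048,0.0026,0],"yaw":-0.035},{"fingers":0.05,"translation":[0.0097,0.0051,0],"yaw":-0.069},{"fingers":0.05,"translation":[0.0147,0.0073,0],"yaw":-0.104},{"fingers":0.05,"translation":[0.0198,0.0095,0],"yaw":-0.138},{"fingers":0.05,"translation":[0.0249,0.0114,0],"yaw":-0.173},{"fingers":0.05,"translation":[0.0301,0.0131,0],"yaw":-0.208},{"fingers":0.05,"translation":[0.0353,0.0147,0],"yaw":-0.242},{"fingers":0.05,"translation":[0.0406,0.0161,0],"yaw":-0.277},{"fingers":0.05,"translation":[0.046,0.0173,0],"yaw":-0.311},{"fingers":0.05,"translation":[0.048,0.0177,0],"yaw":-0.346}]'
cat > sc.py <<'E'
from h import *
import sys
O=np.array([.6551,.1253]);n=np.array([.9957,-.0923]);d=np.array([.0923,.9957])
def lid(g,box):
    f=np.array(g['frame']);hsv=cv2.cvtColor(f,cv2.COLOR_RGB2HSV).astype(int);H,S,V=hsv[...,0],hsv[...,1],hsv[...,2]
    red=(V>60)&(S>140)&((H<6)|(H>172));m=np.zeros_like(red);m[box[1]:box[3],box[0]:box[2]]=1
    red=cv2.morphologyEx((red&m).astype(np.uint8),cv2.MORPH_CLOSE,np.ones((3,3)))
    k,l,st,_=cv2.connectedComponentsWithStats(red,connectivity=8)
    for i in np.argsort(-st[1:,4])[:4]+1:
        P=ray(g,np.argwhere(l==i)[:,::-1],.045)[:,:2]-O
        r=cv2.minAreaRect((np.c_[P@n,P@d]*1000).astype(np.float32));print(st[i],np.round(r[0],1),np.round(r[1],1),round(r[2],1))
g=snap('scene',sys.argv[1]);lid(g,(300,200,390,290))
f=g['frame'][190:310,280:420,::-1];cv2.imwrite(f'pics/{sys.argv[1]}c.png',cv2.resize(f,None,fx=5,fy=5))
E
python3 sc.py s2
```

```text
time_s: 4.62
position: [0.5738, 0.0567, 0.0139]
eef_rot: [-0.146, -3.137, -0.001]
contact_force: [-3.9, 0.8, 2.0]
grip_width: 0.585
gripper_force: 1.7
[337 239  35  25 129] [-32.9 -84. ] [45.  84.5] 0.6
[332 257  27  14  51] [ -22.3 -136.9] [64.3 28.3] 25.7
[331 266  16  11  31] [ -15.3 -162.8] [ 6.3 46.4] 87.5
[360 256   8   7  11] [  2.2 -90.6] [27.4  3.3] 88.6
```

View pics/s2c.png

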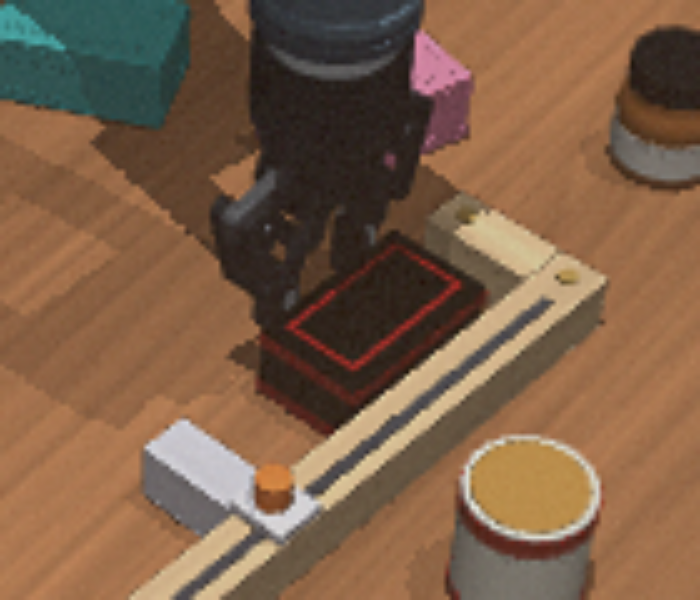

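The box is parallel to the rail, about 3 mm short, at jig (-33,-84), with the sliding stop clear behind it. I'll press it onto the rail.

```bash
python3 -m handwheel '[{"fingers":0.05,"translation":[0.002,-0.0002,0],"yaw":0},{"fingers":0.05,"translation":[0.004,-0.0004,0],"yaw":0},{"fingers":0.05,"translation":[0.005,-0.0005,0],"yaw":0},{"fingers":0.05,"translation":[0.005,-0.0005,0],"yaw":0}]';python3 sc.py s3
```

```text
time_s: 5.18
position: [0.5786, 0.0557, 0.014]
eef_rot: [-0.144, -3.137, -0.0]
contact_force: [-5.2, 0.9, 0.5]
grip_width: 0.587
gripper_force: 2.5
[338 240  36  25 125] [-28.1 -84.7] [84.5 45. ] 89.7
[333 258  20  14  38] [ -22.8 -140.7] [60.5  5.8] 0.4
[333 266  14  11  29] [ -13.7 -163.2] [ 5.7 43.1] 87.4
[370 250   9   7  10] [  6.2 -56.9] [ 2.2 29.9] 0.1
```

```bash
python3 -m handwheel '[{"fingers":0.05,"translation":[0.0015,-0.0001,0],"yaw":0},{"fingers":0.05,"translation":[0.003,-0.0003,0],"yaw":0},{"fingers":0.05,"translation":[0.003,-0.0003,0],"yaw":0}]';python3 sc.py s4
```

```text
time_s: 5.6
position: [0.5785, 0.0557, 0.014]
eef_rot: [-0.143, -3.13, 0.0]
contact_force: [-18.3, 0.3, 12.6]
grip_width: 0.584
gripper_force: 8.9
[338 240  36  26 129] [-27.1 -84.6] [85.9 46.2] 88.0
[333 258  15  11  26] [ -30.2 -141.1] [45.7  5. ] 0.5
[365 253  10   8  14] [  5.8 -73.9] [ 3.2 33.8] 1.2
[349 266   9   6  13] [   5.9 -131.6] [23.7  6.4] 77.9
```

Contact with the rail is confirmed: 18 N and the tool has stopped. I'll back off, shut the fingers and go behind the sliding stop.

```bash
python3 -m handwheel '[{"fingers":0.05,"translation":[-0.01,0.0009,0],"yaw":0},{"fingers":0.05,"translation":[-0.035,0.0033,0],"yaw":0},{"fingers":0.05,"translation":[-0.04,0.0037,0.05],"yaw":0},{"fingers":0.0,"translation":[-0.04,0.0037,0.1],"yaw":0},{"fingers":0.0,"translation":[-0.03,-0.04,0.12],"yaw":0},{"fingers":0.0,"translation":[-0.01,-0.09,0.12],"yaw":0},{"fingers":0.0,"translation":[0.01,-0.14,0.12],"yaw":0},{"fingers":0.0,"translation":[0.02,-0.178,0.12],"yaw":0},{"fingers":0.0,"translation":[0.02,-0.178,0.12],"yaw":0},{"fingers":0.0,"translation":[0.02,-0.178,0.12],"yaw":0}]'
python3 - <<'E'
from m import *
g=snap('top','t4');o=measure(g)
E
python3 sc.py s5
```

```text
time_s: 6.9
position: [0.6024, -0.1225, 0.1344]
eef_rot: [0.145, 3.137, 0.0]
contact_force: [0.4, -0.4, -0.4]
grip_width: 0.004
gripper_force: 0.0
[339 240  35  25 133] [-28.2 -84.2] [45.1 83.8] 0.1
[333 258  14  11  23] [ -31.  -141.5] [ 4.5 44.2] 88.3
[365 251  13  10  15] [  6.2 -68.6] [ 2.5 44.4] 0.7
[356 262   8   7  12] [   6.5 -112.7] [ 2.5 26.8] 0.2Traceback (most recent call last):
  File "<stdin>", line 2, in <module>
  File "m.py", line 33, in measure
    i=1+np.argmax(st[1:,4]); m=l==i; sp=[];bp=[]
        ~~~~~~~~~^^^^^^^^^^
    return _wrapfunc(a, 'argmax', axis=axis, out=out, **kwds)
    return bound(*args, **kwds)
ValueError: attempt to get argmax of an empty sequence
```

```bash
python3 -m handwheel '[{"fingers":0.0,"translation":[0,0,-0.05],"yaw":0},{"fingers":0.0,"translation":[0,0,-0.1],"yaw":0},{"fingers":0.0,"translation":[0,0,-0.118],"yaw":0},{"fingers":0.0,"translation":[0,0,-0.118],"yaw":0}]'
python3 -m handwheel '[{"fingers":0.0,"translation":[0.0009,0.01,0],"yaw":0},{"fingers":0.0,"translation":[0.0017,0.018,0],"yaw":0},{"fingers":0.0,"translation":[0.0022,0.024,0],"yaw":0},{"fingers":0.0,"translation":[0.0028,0.03,0],"yaw":0},{"fingers":0.0,"translation":[0.0033,0.036,0],"yaw":0},{"fingers":0.0,"translation":[0.0039,0.042,0],"yaw":0},{"fingers":0.0,"translation":[0.0045,0.048,0],"yaw":0}]'
python3 sc.py s6
```

```text
time_s: 7.5
position: [0.6016, -0.1216, 0.0156]
eef_rot: [-0.143, -3.136, -0.001]
contact_force: [-0.9, 0.8, 0.7]
grip_width: 0.004
gripper_force: 0.0
time_s: 8.38
position: [0.6067, -0.0742, 0.0162]
eef_rot: [-0.144, -3.138, -0.0]
contact_force: [0.5, -2.0, 1.9]
grip_width: 0.003
gripper_force: 0.9
[340 240  34  25 114] [-28.1 -84.3] [44.9 83.9] 0.5
[356 250  23  18  27] [  5.6 -82.7] [ 3.8 81.6] 0.5
[338 262  17  10  27] [ -13.5 -141.1] [43.2  9.4] 12.5
[335 269  10   7  16] [ -11.4 -163.8] [ 4.  27.8] 89.0
```

View pics/s6c.png

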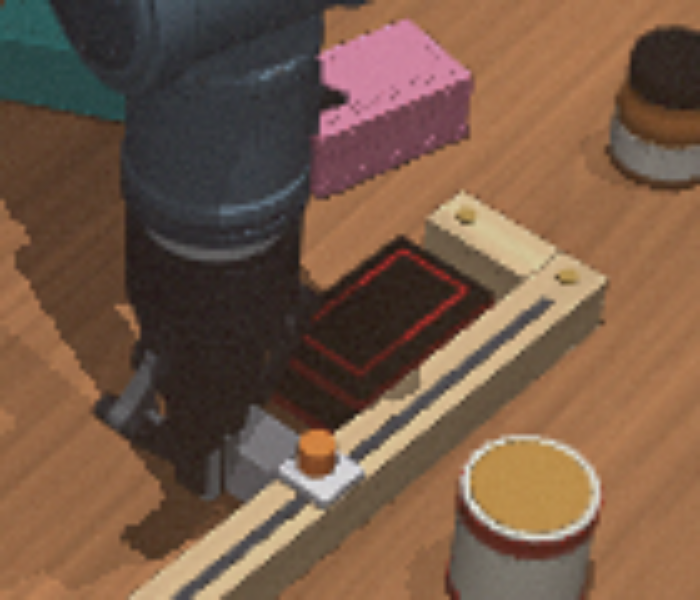

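The shut fingers are pushing the stop's back (crop (225,470)) at about 2 N. The box is still flush on the rail. I'll push on.

```bash
python3 -m handwheel '[{"fingers":0.0,"translation":[0.0005,0.005,0],"yaw":0},{"fingers":0.0,"translation":[0.0009,0.01,0],"yaw":0},{"fingers":0.0,"translation":[0.0014,0.015,0],"yaw":0},{"fingers":0.0,"translation":[0.0018,0.02,0],"yaw":0},{"fingers":0.0,"translation":[0.0022,0.024,0],"yaw":0},{"fingers":0.0,"translation":[0.0026,0.028,0],"yaw":0},{"fingers":0.0,"translation":[0.003,0.032,0],"yaw":0},{"fingers":0.0,"translation":[0.0033,0.036,0],"yaw":0},{"fingers":0.0,"translation":[0.0037,0.04,0],"yaw":0},{"fingers":0.0,"translation":[0.0041,0.044,0],"yaw":0}]'
python3 sc.py s7
```

```text
time_s: 9.68
position: [0.6106, -0.0306, 0.0162]
eef_rot: [-0.144, -3.138, 0.0]
contact_force: [-1.8, -4.6, -0.1]
grip_width: -0.002
gripper_force: 2.4
[348 237  29  26  72] [-28.  -72.6] [83.5 43. ] 89.8
[368 251   9   8   9] [  6.4 -64.3] [ 1.7 32.4] 0.2
[358 262   5   5   7] [   7.  -109.2] [ 1.9 16.9] 5.9
[378 247   4   4   5] [  5.1 -35.3] [ 1.9 13.6] 5.7
```

View pics/s7c.png

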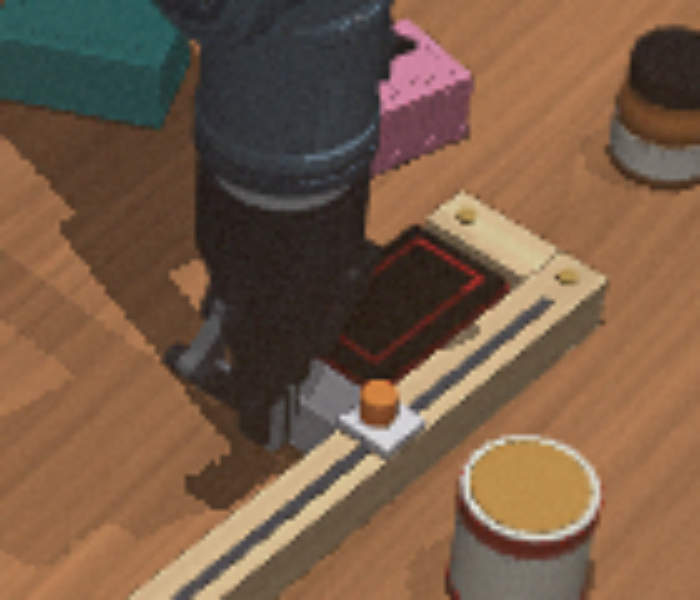

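The stop is now pushing the box along the rail. It is still parallel, with about 21 mm left.

```bash
python3 -m handwheel '[{"fingers":0.0,"translation":[0.0004,0.004,0],"yaw":0},{"fingers":0.0,"translation":[0.0007,0.008,0],"yaw":0},{"fingers":0.0,"translation":[0.0011,0.012,0],"yaw":0},{"fingers":0.0,"translation":[0.0015,0.016,0],"yaw":0},{"fingers":0.0,"translation":[0.0017,0.018,0],"yaw":0},{"fingers":0.0,"translation":[0.0019,0.02,0],"yaw":0}]'
python3 -m handwheel '[{"fingers":0.0,"translation":[0.0001,0.001,0],"yaw":0},{"fingers":0.0,"translation":[0.0002,0.002,0],"yaw":0},{"fingers":0.0,"translation":[0.0002,0.002,0],"yaw":0}]'; python3 sc.py s8
```

```text
time_s: 10.48
position: [0.6121, -0.0153, 0.0163]
eef_rot: [-0.143, -3.137, 0.012]
contact_force: [-7.6, -28.8, -0.3]
grip_width: -0.003
gripper_force: 14.6
time_s: 10.85
position: [0.6121, -0.0153, 0.0163]
eef_rot: [-0.144, -3.136, 0.015]
contact_force: [-7.9, -31.0, -0.6]
grip_width: -0.001
gripper_force: 15.7
[352 234  29  25  67] [-28.4 -56.9] [82.6 43.3] 89.7
[370 251   8   6   9] [  6.2 -59.1] [ 2.2 25.4] 0.1
[379 244   6   6   7] [  6.2 -26. ] [ 1.9 22.8] 5.7
[351 260   6   4   7] [ -10.5 -113.2] [15.   2.8] 8.4
```

It stopped at 31 N. I'll back off to release the load, retract out of the way and check both views. I'll also calibrate the scene-view bias against the initial picture.

```bash
python3 -m handwheel '[{"fingers":0.0,"translation":[-0.0009,-0.01,0],"yaw":0},{"fingers":0.0,"translation":[-0.0037,-0.04,0],"yaw":0},{"fingers":0.0,"translation":[-0.005,-0.06,0.03],"yaw":0},{"fingers":0.0,"translation":[-0.005,-0.08,0.08],"yaw":0},{"fingers":0.0,"translation":[-0.03,-0.14,0.12],"yaw":0},{"fingers":0.0,"translation":[-0.06,-0.2,0.14],"yaw":0},{"fingers":0.0,"translation":[-0.09,-0.25,0.14],"yaw":0},{"fingers":0.0,"translation":[-0.09,-0.25,0.14],"yaw":0}]'
cat > fin.py <<'E'
import sys
from m import *
g=snap('top',sys.argv[1])
f=g['frame'][165:275,220:420,::-1];cv2.imwrite(f'pics/{sys.argv[1]}c.png',cv2.resize(f,None,fx=4,fy=4,interpolation=cv2.INTER_CUBIC))
o=measure(g,False);print(o['O'],o['yaw'],o['slide_y'],o['box_rect'])
E
python3 fin.py t9; python3 sc.py s9
python3 - <<'E'
import sys;sys.argv=['x','s10']
from sc import *
g=dict(np.load('pics/scene0.npz'));print('bias');lid(g,(300,200,390,290))
E
```

```text
time_s: 11.9
position: [0.5225, -0.2608, 0.1575]
eef_rot: [0.149, 3.136, -0.001]
contact_force: [0.5, -0.0, -1.0]
grip_width: 0.004
gripper_force: 0.0
[0.6578 0.1264] -0.10121913 -0.10289461300022971 ((-30.298988342285156, -50.625946044921875), (43.84857940673828, 84.62420654296875), 0.4302385151386261)
[346 234  35  26 136] [-28.1 -57.6] [84.2 45. ] 90.0
[341 253   6   5   9] [ -41.  -113.4] [15.7  4.3] 3.0
[378 244   7   7   8] [  6.4 -28.2] [ 1.9 27.3] 5.7
[366 257   4   4   6] [  6.1 -82.7] [ 1.9 13. ] 5.8
[346 234  35  26 138] [-27.9 -57.6] [84.2 45.3] 89.9
[362 251  15  12  17] [  6.4 -74.5] [ 2.6 52.8] 0.2
[341 253  10   7  17] [ -36.2 -113.4] [28.9  4.3] 1.7
[352 261   5   3   8] [  -8.4 -113.1] [ 4.2 11.1] 89.9
bias
[316 229  29  25 119] [-99.3 -99.9] [44.4 84.1] 20.0
[311 252  26   9  61] [ -74.4 -151.6] [61.1 21.8] 37.6
[311 261  24   9  55] [ -56.1 -175.2] [57.5  8.7] 22.8
[342 243   2   3   3] [-69.6 -87.4] [1.1 7.7] 22.8
```

View pics/t9c.png

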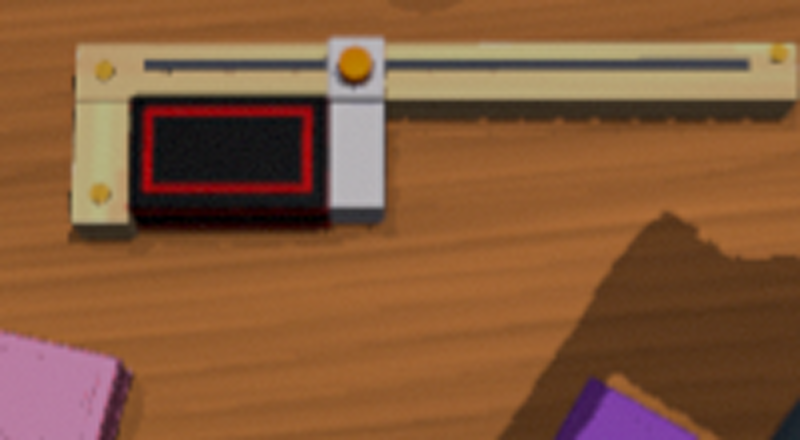

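The top view shows the box seated against the rail, the end stop (crop x≈132) and the sliding stop (crop x≈329). After correcting the scene-view bias, the box is at about (-29.5,-49.3) mm in the jig frame, turned 0.1° or less, and its x hasn't changed since it was pressed flush. I'm handing in.

```bash
python3 -c "
from bench import *
print(sign_off())"
```

```text
the job is handed in; nothing more can be done
None
```

The box was pushed flush to the rail, then the sliding stop was closed on it; it sits home in the corner to within about 1 mm by camera, and the job was handed in at about 12 s with the arm clear.

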